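Run the roller door from the hold-to-run key switch

ROBOT

A 6-joint arm with a two-finger parallel gripper is mounted at the origin on the work surface. World frame = base frame: x ahead of the robot, y to its left, z up, the work surface at z = 0. Lengths are in m, angles in rad, forces in N, time in s.
With the tool pointing down it reaches from about 0.25 to 0.725 m from the base axis. Payload 4 kg.
Tool frame: the origin (TCP) lies where the fingers leave the gripper's body, on its centre line; the fingertips stand 73 mm ahead of it and the grasp point (between the pads) lies 54 mm ahead of it (bot.tips_ahead is the z of the fingertips in the tool frame, in m); z points along the fingers, y is the direction in which the jaws open and shut (so a half turn about z gives the same grasp; the last joint's range is limited). The gripper opens to 85 mm and grips with 20 to 120 N. Pads are 22 mm wide; open, the fingers measure 114 mm over their backs; the gripper's body (76 mm by 85 mm) begins 54 mm behind the grasp point. The pads swing forward as they close: fully open they stand 13 mm farther back than shut.
Start: joints at [-1.226, 0.241, 0.005, 1.335, 0, 1.571], TCP at [0.169, -0.471, 0.304] pointing down, gripper open.
Joint ranges: [-2.72, 2.72], [-1.05, 1.87], [-1.09, 1.28], [-1.99, 2.15], [-1.42, 1.44], [-3.14, 3.14]. Speed limits (rad/s): [2.79, 2.79, 3.14, 3.14, 3.14, 3.14].

INTERFACE

Orientations are given as a unit quaternion [x, y, z, w].
In Python, from workcell import readout, camera, get_calibration, order, bot gives the robot as it stands.
- The arm moves only by the tool send_rows, never from a script. Its argument "moves" is a list of rows, each a list of 3 entries, a list of its own where there are three numbers: the shift along the tool's x, y, z in mm, then the turn, a rotation vector about the tool's x, y, z in rad, then the finger opening in mm, from 0 to 85.4. In form: [[[dx, dy, dz], [ax, ay, az], grip], ...]. A call has 1 to 12 rows; each row is the pose to reach, as a shift and turn from the pose measured when the call began, along the tool's axes at that moment; what a row does not reach only later rows make up. A row lasts 1/12 s, in which the tool goes at most 41.7 mm and 7.16 degrees, less where a joint would pass 70% of its speed; a pose out of reach is approached as far as the arm can. A call with a gripper value outside its range is refused whole. The fingers move at their own pace and stop on an object; the grip force is fixed at half the most. Time passes only in rows, so rows that repeat a pose let the fingers close. It gives the time, the measured TCP pose, the force and the opening at its end, in the units of the state.
- readout.get_obs(): the state, without advancing time (a new reading comes with each control period).
- camera(name): name is "scene" or "top" or "wrist"; returns the picture (420x560x3 uint8, red, green, blue); there is no depth.
- get_calibration(name): a dict with "fx", "fy", "cx", "cy" (pixels), "k1" (the pictures are not rectified: a ray, as slopes to the right and down, at radius r is drawn at 1 + k1 r^2 times it, then the intrinsics apply), "R" (3x3) and "t" (3): a world point X has camera coordinates R X + t. Camera axes: x right, y down, z forward; pixel columns grow to the right and rows downward; lengths in m; the calibration is good to about 2 mm. A picture is of the moment at which its call begins: read the wrist's pose just before it. get_calibration takes no time and is no camera call; for the wrist camera it gives the pose at the moment of the call.
- order.job_done(): hands the job in, once; it reports no verdict.
The state is a dict: "clock": time; "joint_pos": joint angles; "joint_vel": joint speeds; "tau": joint torques, N m; "eef_pos": TCP position; "tool_rot": TCP orientation; "ft_force": force on the tool from outside, world axes, zero at the start; "ft_torque": the same for the moment, N m; "grip_width": finger opening in m.
Only numpy, scipy, OpenCV 4.12 (cv2) and the standard library are available. Lean on these libraries where they do the work, as an engineer would, in place of code of your own. Each camera call takes 0.05 s, during which the arm holds its last target. There are 200 camera calls.

TASK

Take the red-headed door key out of its slot on the screwdriver turntable, push it fully home into the key switch of the yellow door control box, working it past the stiff sprung wafers until its shoulder sits on the lock face, then turn it a quarter turn clockwise (seen from above) to the stop. The switch springs back and the door only runs while the key is held over, so finish still gripping the key and holding it at the stop. Do not press the red stop button, and leave the glass dish, the grey wheel and the skate tool where they lie.

Things in the scene. Friction and masses are not known exactly. Their poses are not given: they have to be found in the camera images.
- key_center (a point): Centre of the upright door key's flat head (red, black inlay), 25 mm above its shoulder; key z up, x across thickness, y across width. Head 10 mm thick (x), 34 wide (y), 5 to 46 mm above the shoulder; under it a steel collar 10 x 20, 5 high: its underside is the shoulder. Half a turn about z changes nothing. About 45 g. Starts upright in the key block, this point 87 mm up.
- key_tip (a point): Point of the key's steel blade, 30 mm below the shoulder (55 mm below key_center), same axes. Under the shoulder comes a round neck, 4 mm thick and 6.5 mm long, then the blade, 3.2 mm thick (x) and 12 mm wide (y), whose last 6 mm taper to a point at 45 degrees. To take the key from its block, lift it straight up by more than 30 mm.
- keyway (a point): Centre of the slot's mouth in the switch's fixed brass face, 64 mm above the bench. z up, y along the slot. Slot 4.6 (x) by 13.2 mm (y), 34 deep, with a 1.5 mm 45-degree lead-in; key thickness along x, width along y, either way round. With the key home its shoulder rests on this face and key_center is 25 mm above this point. The face plate is 5 mm thick; the turning plug lies under it.
- wafers (a point): Middle of the plug's slot (y along it, turns with the plug), 15.5 mm below the mouth. Three sticky sprung wafers (10.5, 15.5 and 20.5 mm deep) stand 4 mm into it from its narrow ends in turn; the key's edges push them aside, taking about 5 to 10 N downwards, more if askew. The blade cannot turn in the face's slot until the key is within about 1 mm of home; turned, it is trapped.
- plug (a joint): Turn of the key switch's plug (under the face, turned by the key's blade), rad: 0 at rest, growing clockwise seen from above, stop at 1.571 (a quarter turn). A spring turns it back: about 0.05 N m at the start, 0.13 N m at the stop. The plug lags the gripped key by about 0.18 rad (play in the slot), so the key must turn that much more than the plug.
- stop (a joint): Travel of the red stop button (34 mm across, top 78 mm above the bench) on the same control box, 76 mm from the keyway, m: 0 released, 0.006 fully pressed. Leave it alone.
- station: Yellow cast door control box, screwed to the bench: 86 (x) by 164 (y) by 56 mm high, foot flange 94 by 172 mm; origin at the centre of its underside. Keyway at y = -38 mm, red stop button at y = +38 mm; a conduit elbow leaves on the +x side and goes into the bench 78 mm from the origin.
- caddy: Fixed foot of the turntable caddy; origin at the centre of its underside. The grey round tray on it (182 mm across, rim 32 mm high) turns stiffly. The black key block (34 x 28 mm, top 62 mm up) starts 50 mm from the origin along the foot's +x, its slot along that radius. A wooden block opposite (40 x 104 mm at x = -47 mm, 65 high) holds three screwdrivers, tops up to 160 mm above the bench.
- dish_center (a point): Centre of the glass dish with axle washers, 84 mm across the rim and 26 mm high, loose; this point is 13 mm above the bench. Leave it alone.
- wheel_center (a point): Centre of the grey urethane skate wheel lying flat, 54 mm diameter, 32 mm high, loose. Leave it alone.
- skate_tool_center (a point): Middle of the shank of the T-shaped chrome skate tool lying on the bench, about 120 mm long, 90 mm across the T, 18 mm high, loose. Leave it alone.
Things that resemble listed ones, but are neither listed nor needed, are in the scene too. Leave any green look-alike of the part that bears key_center alone.

How it is judged:
On the way, in this order (a step that is already met when the one before it is completed fails the run):
1. the key is drawn up clear of its slot in the turntable, held by the fingers (height (world z) of key_center above 0.122 m and contact force between the fingers and key above 1 N), for 0.1 s.
2. the key is fully home in the keyway (head centre within 28 mm of the lock face, on its axis) (z of key_center in the frame of keyway between 0.02 and 0.028 m and horizontal distance between key_center and keyway below 0.005 m and value of joint plug below 1.2 rad), for 0.1 s.
3. the key, still home, has turned the plug a quarter turn (value of joint plug above 1.3 rad and z of key_center in the frame of keyway below 0.029 m), for 0.2 s.
At the end, for the whole second after the job is handed in: The key sits home in the keyway (shoulder within 4 mm of the lock face, head centre within 5 mm of the lock's axis, lined up with the plug's slot within 0.3 rad), the plug is held turned past 1.3 rad (the stop is at 1.571), and the fingers still grip the key with more than 1 N (all of step 3 and z of key_center in the frame of keyway above 0.02 m and horizontal distance between key_center and keyway below 0.005 m and angle between the y axis of key_center and the y axis of wafers, either way round below 0.3 rad and contact force between the fingers and key above 1 N); the arm keeps its last pose, push and grip.
It fails at once if the red stop button was pressed (value of joint stop above 0.003 m).
It fails at once if the glass dish, the wheel or the skate tool was disturbed (distance of any of dish_center, wheel_center, skate_tool_center from where it was at the start of the episode above 0.03 m).
It also fails if it takes over 54 s, if anything falls off the work surface, if the arm or the gripper's body presses on something with over 40 N, if the wrist force passes 120 N, or if a joint passes its speed limit or range.

## Working session

There is one attempt and no reset: what is moved stays moved. The work goes in short steps, Python scripts to look and compute and a tool call to move; the robot and the scene stay as the last step left them, time stands still between calls to the robot, and variables do not carry over. Pictures are saved under pics/ and viewed, about 8 in all and at most 12, crops included, and the job is handed in when it is done.

Besides the shell and the picture viewer there is one more tool, called after ">>>" as name(argument=value, ...), one argument or row to a line, values as JSON. send_rows: Moves the arm, as the interface text tells. Its arguments: {"type":"object","properties":{"moves":{"type":"array","items":{"type":"array"}}},"required":["moves"]}

```bash
mkdir -p pics; ls; python3 - <<'E'
from workcell import readout,camera,get_calibration,bot
import cv2,numpy as np
print(readout.get_obs())
a=camera("scene");b=camera("top")
cv2.imwrite("pics/scene.png",cv2.resize(a[:,:,::-1],(800,600),interpolation=cv2.INTER_CUBIC));cv2.imwrite("pics/top.png",cv2.resize(b[:,:,::-1],(800,600),interpolation=cv2.INTER_CUBIC))
np.save("pics/scene.npy",a);np.save("pics/top.npy",b)
for n in("scene","top","wrist"):print(n,get_calibration(n))
E
```

```text
pics
{'clock': 0.0, 'joint_pos': array([-1.22598939e+00,  2.41424835e-01,  3.70190107e-03,  1.33514380e+00,
        3.54116819e-05,  1.57078640e+00]), 'joint_vel': array([-0.00129918,  0.00057589,  0.00020809, -0.00128562,  0.0001705 ,
       -0.00070088]), 'tau': array([ 2.19613787e-03, -3.72323155e+01,  2.52404326e+01,  1.70797185e-02,
        5.97099825e-05, -6.38090807e-07]), 'eef_pos': array([ 0.16885618, -0.47012487,  0.30299832]), 'tool_rot': array([ 9.8517392e-01,  1.7155546e-01, -1.6014162e-04, -1.0228962e-03]), 'ft_force': array([0.77748533, 0.75973801, 1.39474958]), 'ft_torque': array([-0.0521237 ,  0.05712324,  0.01135218]), 'grip_width': 0.08492947691854484}
scene {'fx': 445.8876964193405, 'fy': 445.8876964193405, 'cx': 272.87999217748245, 'cy': 209.77509233211453, 'k1': -0.10492037937936245, 'R': array([[-0.43171679,  0.90191483,  0.01304805],
       [ 0.47996405,  0.24194249, -0.84326647],
       [-0.76371142, -0.3577897 , -0.53733733]]), 't': array([ 0.17283323, -0.20232768,  1.37853542])}
top {'fx': 430.65290008466934, 'fy': 430.65290008466934, 'cx': 280.64004603138045, 'cy': 215.3820309286427, 'k1': -0.0388701600379707, 'R': array([[-0.14752818, -0.98905668, -0.001526  ],
       [-0.9594608 ,  0.14348792, -0.24258234],
       [ 0.24014664, -0.0343236 , -0.97012962]]), 't': array([0.1316828 , 0.5344719 , 0.81196094])}
wrist {'fx': 300.6617606002636, 'fy': 300.6617606002636, 'cx': 280.15952413319576, 'cy': 205.80588783850158, 'k1': 0.01557613542153158, 'R': array([[ 0.3399132 , -0.94045416, -0.00223232],
       [-0.89469102, -0.32410243,  0.30738509],
       [-0.28980509, -0.10248701, -0.95158259]]), 't': array([-0.49897538, -0.04079295,  0.37898124])}
```

View pics/scene.png

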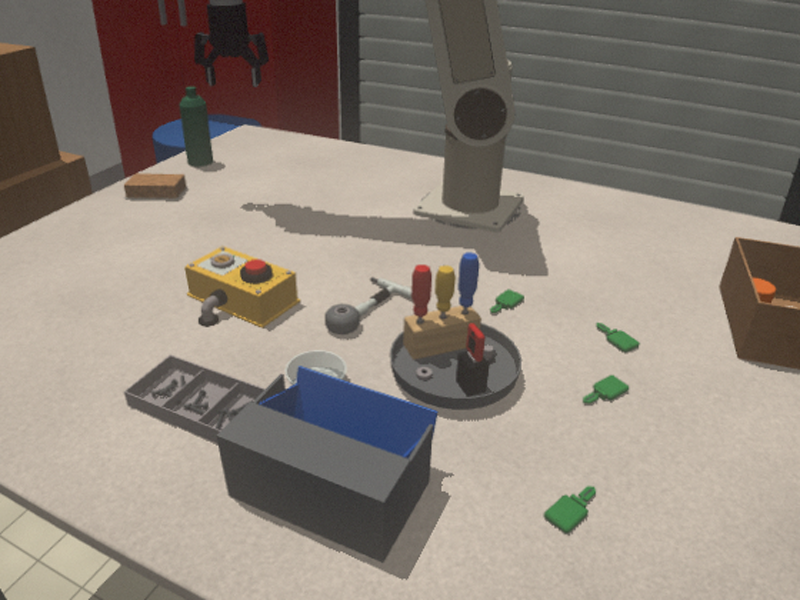

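View pics/top.png

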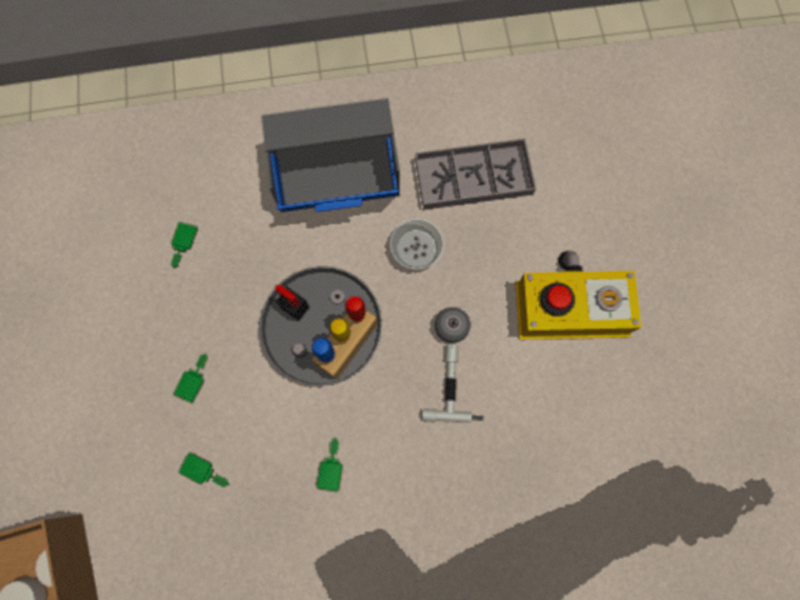

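The top view shows the red-headed key upright in the black block at (290,297) of 800x600. The keyway is on the white plate at (609,298) and the stop button at (558,298). The flat green pieces at (184,237), (190,385), (203,468) and (330,470) are look-alikes lying on the bench. Only the red one has a black inlay and stands in the block, so that is the key. I'll confirm it in one enlarged crop.

```bash
cat > h.py <<'E'
import numpy as np,cv2
from workcell import readout,camera,get_calibration
from scipy.spatial.transform import Rotation as Rt
def dirs(c,px):
    px=np.atleast_2d(np.array(px,float)); q=(px-[c["cx"],c["cy"]])/[c["fx"],c["fy"]]
    u=q.copy()
    for _ in range(20): u=q/(1+c["k1"]*(u**2).sum(1,keepdims=True))
    return np.c_[u,np.ones(len(u))]@c["R"]
def hit(c,px,z):
    d=dirs(c,px); o=-c["R"].T@c["t"]; return o+d*((z-o[2])/d[:,2])[:,None]
def proj(c,X):
    p=np.atleast_2d(X)@c["R"].T+c["t"]; u=p[:,:2]/p[:,2:]; u=u*(1+c["k1"]*(u**2).sum(1,keepdims=True))
    return u*[c["fx"],c["fy"]]+[c["cx"],c["cy"]]
E
python3 - <<'E'
from h import *
a=np.load("pics/top.npy");s=np.load("pics/scene.npy")
def cr(im,x,y,w,h,k):return cv2.resize(im[y:y+h,x:x+w,::-1],None,fx=k,fy=k,interpolation=cv2.INTER_CUBIC)
A=cr(a,175,180,100,100,4);B=cr(a,355,180,100,100,4)
C=cr(s,300,210,100,50,4);D=cr(s,120,165,100,50,4)
cv2.imwrite("pics/crop1.png",np.vstack([np.hstack([A,B]),np.hstack([C,D])]))
c=get_calibration("top")
print("key top",hit(c,[[290*.7,297*.7]],.108),"keyway",hit(c,[[609*.7,298*.7]],.064),"button",hit(c,[[558*.7,298*.7]],.078))
E
```

```text
key top [[0.57489438 0.20023526 0.108     ]] keyway [[ 0.51840635 -0.24756379  0.064     ]] button [[ 0.52616475 -0.17024639  0.078     ]]
```

View pics/crop1.png

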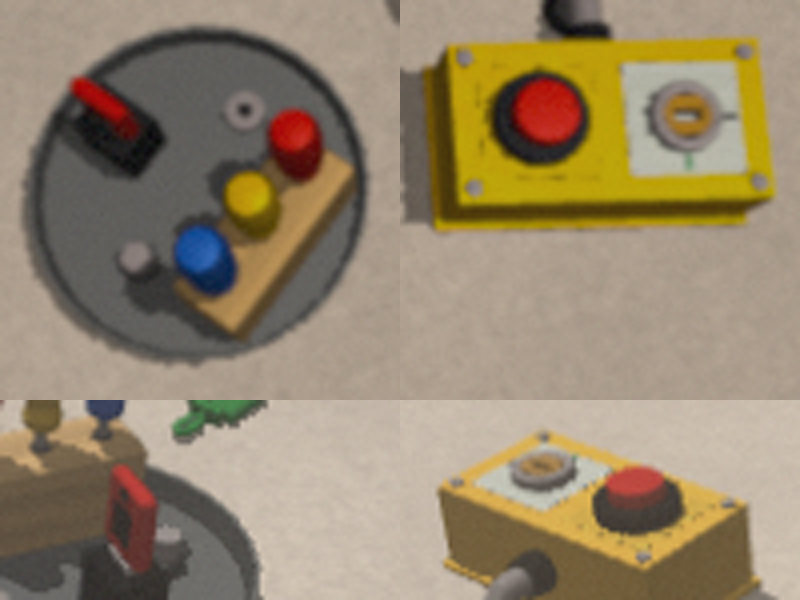

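The crop confirms it: the upright red head with black inlay sits in the black block. The keyway slot is at about pixel (427,209) and runs along the box's length. Next I'll compute coarse poses and the first move.

```bash
cat >> h.py <<'E'
def tool():
    o=readout.get_obs(); return np.array(o["eef_pos"]),Rt.from_quat(o["tool_rot"]),o
def Rd(psi): # tool down, tool y at world yaw psi
    y=np.array([np.cos(psi),np.sin(psi),0]);z=np.array([0,0,-1.]);return Rt.from_matrix(np.c_[np.cross(y,z),y,z])
def delta(P,psi):
    p,R,_=tool(); return np.round(1e3*R.inv().apply(np.array(P)-p),1),np.round((R.inv()*Rd(psi)).as_rotvec(),4)
E
python3 - <<'E'
from h import *
c=get_calibration("top");T=lambda x,y:[175+x/4,180+y/4]
S=lambda x,y:[355+(x-400)/4,180+y/4]
w=hit(c,[S(464,57),S(745,50),S(759,182),S(474,188)],.057);print(w)
ang=lambda v:np.arctan2(v[1],v[0])
print("box y yaw",ang(w[0]-w[1]),ang(w[3]-w[2]))
k=hit(c,[S(687,115)],.064)[0];b=hit(c,[S(548,108)],.078)[0];print("keyway",k,"button",b,ang(b-k))
kt=hit(c,[T(78,86),T(128,124)],.108);print("key edge",kt,ang(kt[0]-kt[1]))
tr=hit(c,[T(35,195),T(368,195),T(205,30),T(200,362)],.030);print("tray",tr,[tr[:2,1].mean(),tr[2:,0].mean()])
wk=hit(c,[T(352,165),T(238,335)],.065);print("wood edge",ang(wk[0]-wk[1]))
c=get_calibration("wrist");p,R,_=tool();print("cam in tool",R.inv().apply(-c["R"].T@c["t"]-p),"axis",R.inv().apply(c["R"][2]))
# triangulated key from scene: key top seen at crop (130,480)
s=get_calibration("scene");print(hit(s,[[300+131/4,210+85/4]],.108))
E
```

```text
[[ 0.56734931 -0.14238081  0.057     ]
 [ 0.54937089 -0.28960462  0.057     ]
 [ 0.47907431 -0.27992717  0.057     ]
 [ 0.49785301 -0.13358876  0.057     ]]
box y yaw 1.4492816840070528 1.443169972398884
keyway [ 0.51795625 -0.24841485  0.064     ] button [ 0.52902811 -0.17376345  0.078     ] 1.423555462875331
key edge [[0.59027897 0.21539016 0.108     ]
 [0.56752202 0.1931676  0.108     ]] 0.7735179247791752
tray [[0.55843279 0.25679377 0.03      ]
 [0.53246931 0.08274598 0.03      ]
 [0.6357826  0.1571271  0.03      ]
 [0.45807116 0.18073988 0.03      ]] [np.float64(0.16976987381998193), np.float64(0.5469268800391858)]
wood edge -0.719719849861175
cam in tool [ 7.86774897e-02 -5.34457439e-05 -6.89522871e-02] axis [-3.07408459e-01  2.83313317e-04  9.51577616e-01]
[[0.58722399 0.20694804 0.108     ]]
```

```bash
python3 - <<'E'
from h import *
print(delta([.582,.206,.30],-1.226+1.5))
E
```

```text
(array([ 617.4, -496.7,    4.1]), array([-1.5e-03, -1.4e-03, -1.5e+00]))
```

>>> send_rows(
  moves=[
    [[617,-497,4],[0,0,-1.5],85],
    [[617,-497,4],[0,0,-1.5],85],
    [[617,-497,4],[0,0,-1.5],85],
    [[617,-497,4],[0,0,-1.5],85],
    [[617,-497,4],[0,0,-1.5],85],
    [[617,-497,4],[0,0,-1.5],85],
    [[617,-497,4],[0,0,-1.5],85],
    [[617,-497,4],[0,0,-1.5],85],
    [[617,-497,4],[0,0,-1.5],85],
    [[617,-497,4],[0,0,-1.5],85],
    [[617,-497,4],[0,0,-1.5],85],
    [[617,-497,4],[0,0,-1.5],85],
  ],
)

```text
clock: 1.1
eef_pos: [0.4296, -0.0416, 0.3013]
tool_rot: [0.601, 0.799, 0.0, -0.001]
ft_force: [0.3, -0.6, 0.2]
grip_width: 0.0851
```

```bash
python3 - <<'E'
from h import *
p,R,o=tool();print(p,o["joint_pos"]);print(delta([.582,.206,.30],2.37))
E
```

```text
[ 0.42962737 -0.0415543   0.30130704] [-0.0972429   0.1073288  -0.1649556   1.29954524  0.00153493  1.19306086]
(array([195.7, 214.9,   1.6]), array([ 1.6000e-03, -1.5000e-03, -2.0895e+00]))
```

>>> send_rows(
  moves=[
    [[196,215,2],[0,0,-2.09],85],
    [[196,215,2],[0,0,-2.09],85],
    [[196,215,2],[0,0,-2.09],85],
    [[196,215,2],[0,0,-2.09],85],
    [[196,215,2],[0,0,-2.09],85],
    [[196,215,2],[0,0,-2.09],85],
    [[196,215,2],[0,0,-2.09],85],
    [[196,215,2],[0,0,-2.09],85],
    [[196,215,2],[0,0,-2.09],85],
    [[196,215,2],[0,0,-2.09],85],
    [[196,215,2],[0,0,-2.09],85],
    [[196,215,2],[0,0,-2.09],85],
  ],
)

```text
clock: 2.1
eef_pos: [0.5817, 0.2065, 0.2985]
tool_rot: [-0.105, 0.995, 0.001, -0.001]
ft_force: [0.1, -0.6, -0.8]
grip_width: 0.0851
```

>>> send_rows(
  moves=[
    [[0,0,0],[0,0,-0.6],85],
    [[0,0,0],[0,0,-0.6],85],
    [[0,0,0],[0,0,-0.6],85],
    [[0,0,0],[0,0,-0.6],85],
    [[0,0,0],[0,0,-0.6],85],
    [[0,0,0],[0,0,-0.6],85],
  ],
)

```text
clock: 2.6
eef_pos: [0.5815, 0.2064, 0.2978]
tool_rot: [-0.395, 0.919, 0.001, -0.002]
ft_force: [0.8, 0.2, -0.1]
grip_width: 0.0849
```

```bash
python3 - <<'E'
from h import *
p,R,o=tool();print(p,o["joint_pos"]);print(delta([.582,.206,.30],2.37))
c=get_calibration("wrist");a=camera("wrist");np.save("pics/w1.npy",a)
print(proj(c,[[.582,.206,.108],[.582,.206,.062],[.547,.170,.03]]))
cv2.imwrite("pics/w1.png",cv2.resize(a[:,:,::-1],(800,600),interpolation=cv2.INTER_CUBIC))
import pickle;pickle.dump(c,open("pics/w1.pkl","wb"))
E
```

```text
[0.58151916 0.2064456  0.29776488] [ 0.34042844  0.48427472  0.34293903  1.4331041   0.00187978 -0.47108226]
(array([-0. , -0.6, -2.2]), array([ 0.0033, -0.0024,  0.0123]))
[[278.36732582 201.2874387 ]
 [278.4365205  188.56371846]
 [279.03920209 136.7958368 ]]
```

View pics/w1.png

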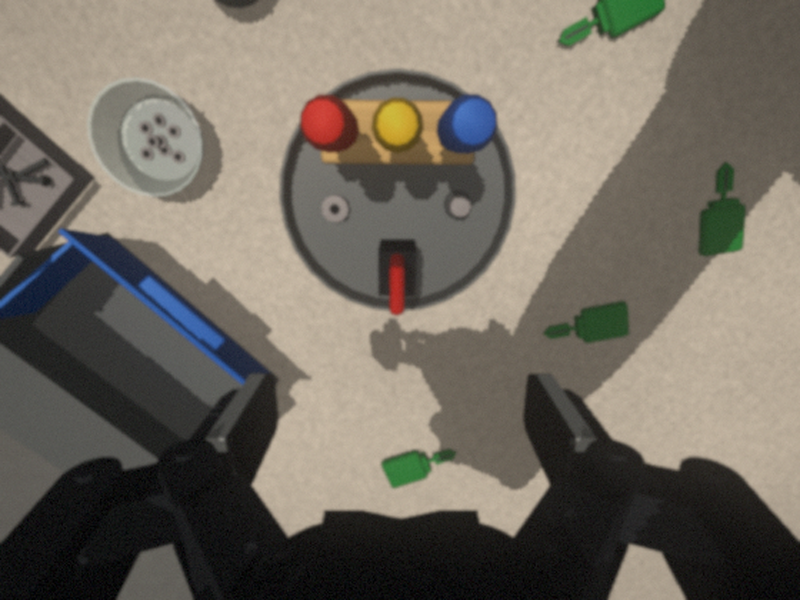

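The wrist view shows the red head centred at about (398,288), matching the predicted pixel, with its plane vertical in the image, so yaw is aligned. The jaws straddle it. I'll partly close to keep clear of the toolbox corner at (270,380) and go down.

>>> send_rows(
  moves=[
    [[0,-0.6,20],[0.003,-0.002,0.012],45],
    [[0,-0.6,45],[0.003,-0.002,0.012],45],
    [[0,-0.6,70],[0.003,-0.002,0.012],45],
    [[0,-0.6,95],[0.003,-0.002,0.012],45],
    [[0,-0.6,115],[0.003,-0.002,0.012],45],
    [[0,-0.6,130],[0.003,-0.002,0.012],45],
    [[0,-0.6,130],[0.003,-0.002,0.012],45],
  ],
)

```text
clock: 3.23
eef_pos: [0.5791, 0.2053, 0.1634]
tool_rot: [-0.386, 0.922, 0.0, -0.004]
ft_force: [-0.4, -0.7, -0.7]
grip_width: 0.0451
```

```bash
python3 - <<'E'
from h import *
p,R,o=tool();print(p,o["ft_force"],o["grip_width"]);print(delta([.582,.206,.145],2.37))
c=get_calibration("wrist");a=camera("wrist")
print(proj(c,[[.582,.206,.108]]))
cv2.imwrite("pics/w2.png",cv2.resize(a[:,:,::-1],(800,600),interpolation=cv2.INTER_CUBIC))
E
```

```text
[0.57906828 0.2052583  0.16340975] [-0.35308498 -0.66406518 -0.66037038] 0.04509338828851732
(array([-2.7, -1.6, 18.4]), array([ 0.0039, -0.0077, -0.0061]))
[[275.92572703 288.68908891]]
```

View pics/w2.png

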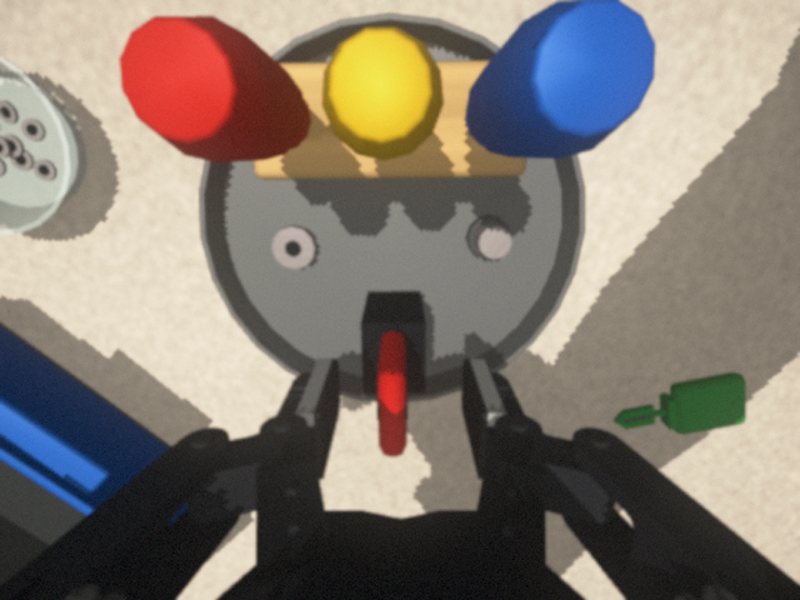

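```bash
python3 - <<'E'
from h import *
c=get_calibration("wrist");a=cv2.cvtColor(cv2.imread("pics/w2.png"),cv2.COLOR_BGR2RGB).astype(int)
m=(a[...,0]>90)&(a[...,0]>2.2*a[...,1])&(a[...,0]>2.2*a[...,2]);m[:300]=0
ys,xs=np.nonzero(m);print("red rows",ys.min(),ys.max(),"at rows",[(r,xs[ys==r].min(),xs[ys==r].max()) for r in range(335,455,15)])
u=np.array([np.cos(.80),np.sin(.80),0])
for s in (-17,17):
  for z in (.108,.067): print(s,z,proj(c,np.array([.582,.206,z])+u*s/1e3)/.7)
E
```

```text
red rows 332 453 at rows [(335, np.int64(383), np.int64(400)), (350, np.int64(380), np.int64(403)), (365, np.int64(379), np.int64(403)), (380, np.int64(377), np.int64(405)), (395, np.int64(377), np.int64(405)), (410, np.int64(380), np.int64(404)), (425, np.int64(381), np.int64(403)), (440, np.int64(382), np.int64(403))]
-17 0.108 [[395.43426286 360.12736647]]
-17 0.067 [[396.16060659 316.05376784]]
17 0.108 [[396.18299164 448.68546149]]
17 0.067 [[396.71798177 388.53677329]]
```

Red spans rows 332–453 at column 392, which puts the key about 3 mm to tool −y and about 2 mm further out than assumed. I'll correct, descend and grip.

>>> send_rows(
  moves=[
    [[-4.5,-3,0],[0.004,-0.008,-0.006],45],
    [[-4.5,-3,10],[0.004,-0.008,-0.006],45],
    [[-4.5,-3,18],[0.004,-0.008,-0.006],45],
    [[-4.5,-3,18],[0.004,-0.008,-0.006],45],
    [[-4.5,-3,18],[0.004,-0.008,-0.006],0],
    [[-4.5,-3,18],[0.004,-0.008,-0.006],0],
    [[-4.5,-3,18],[0.004,-0.008,-0.006],0],
    [[-4.5,-3,18],[0.004,-0.008,-0.006],0],
    [[-4.5,-3,18],[0.004,-0.008,-0.006],0],
    [[-4.5,-3,18],[0.004,-0.008,-0.006],0],
    [[-4.5,-3,18],[0.004,-0.008,-0.006],0],
    [[-4.5,-3,18],[0.004,-0.008,-0.006],0],
  ],
)

```text
clock: 4.28
eef_pos: [0.5854, 0.2069, 0.1481]
tool_rot: [-0.389, 0.921, 0.0, 0.002]
ft_force: [-1.2, 0.7, 3.0]
grip_width: 0.0087
```

```bash
python3 - <<'E'
from h import *
p,R,o=tool();print(p,o["ft_force"],o["ft_torque"],o["grip_width"]);print(delta([.582,.206,.145],2.37))
E
```

```text
[0.58542762 0.2068932  0.14810381] [-1.1560162   0.72055419  3.04806256] [ 0.12850186  0.24009175 -0.01588102] 0.008743784910530726
(array([3. , 1.8, 3.1]), array([-0.0016,  0.0039,  0.0005]))
```

>>> send_rows(
  moves=[
    [[0,0,-8],[0,0,0],0],
    [[0,0,-18],[0,0,0],0],
    [[0,0,-30],[0,0,0],0],
    [[0,0,-45],[0,0,0],0],
    [[0,0,-65],[0,0,0],0],
    [[0,0,-90],[0,0,0],0],
    [[0,0,-120],[0,0,0],0],
    [[0,0,-150],[0,0,0],0],
    [[0,0,-160],[0,0,0],0],
    [[0,0,-160],[0,0,0],0],
  ],
)

```text
clock: 5.12
eef_pos: [0.5862, 0.207, 0.3128]
tool_rot: [-0.389, 0.921, -0.0, 0.006]
ft_force: [0.8, 0.1, -0.3]
grip_width: 0.0094
```

```bash
python3 - <<'E'
from h import *
p,R,o=tool();print(p,o["joint_pos"],o["ft_force"],o["grip_width"]);
for psi in (3.0,): print(delta([.518,-.248,.30],psi))
for n in("wrist","scene"):
  np.save("pics/%s2.npy"%n,camera(n))
w=np.load("pics/wrist2.npy");s=np.load("pics/scene2.npy")
c=get_calibration("scene");q=proj(c,p-[0,0,.061])[0].astype(int);print(q,proj(get_calibration("wrist"),p-[0,0,.061]))
x,y=max(q[0]-50,0),max(q[1]-50,0)
cv2.imwrite("pics/g.png",np.hstack([cv2.resize(w[230:380,205:355,::-1],(400,400),interpolation=cv2.INTER_CUBIC),cv2.resize(s[y:y+100,x:x+100,::-1],(400,400),interpolation=cv2.INTER_CUBIC)]))
E
```

```text
[0.58622688 0.20696761 0.31281603] [ 3.39365695e-01  4.79130530e-01  3.73367528e-01  1.45234759e+00
  6.46330557e-05 -4.60124392e-01] [ 0.77420777  0.13962288 -0.29160228] 0.009444582373171629
(array([ 373.9, -268.2,   10.1]), array([-0.009 ,  0.0093, -0.6297]))
[340 158] [[278.28902242 284.66214871]]
```

View pics/g.png

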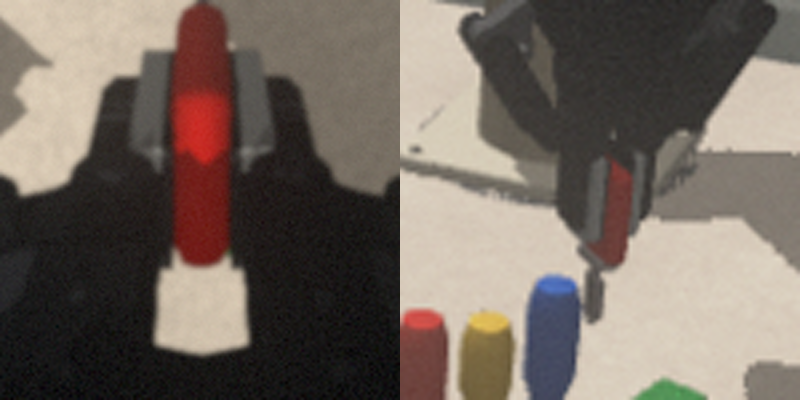

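```bash
python3 - <<'E'
from h import *
w=np.load("pics/wrist2.npy");c=get_calibration("wrist");p,R,o=tool()
x0,y0,k=215,165,5
im=cv2.resize(w[y0:y0+115,x0:x0+130,::-1],None,fx=k,fy=k,interpolation=cv2.INTER_CUBIC)
def P(x,y,z): return proj(c,p+R.apply(np.array([x,y,z])/1e3))[0]
pts={"tip":(0,0,116),"bl-":(-6,0,110),"bl+":(6,0,110),"bn+":(6,0,92.5),"col+":(10,0,86),"hb+":(17,0,81),"ht+":(17,0,40),"ht-":(-17,0,40)}
for n,q in pts.items():
    u=P(*q);print(n,u.round(1));v=tuple(int(t) for t in ((u-[x0,y0]+.5)*k));cv2.drawMarker(im,v,(0,255,0),cv2.MARKER_CROSS,10,1);cv2.putText(im,n,(v[0]+60,v[1]),0,.45,(255,0,255),1)
a=w.astype(int);col=a[225:340,280];print([(225+i,*v) for i,v in enumerate(col) if i%4==0])
cv2.imwrite("pics/g2.png",im)
E
```

```text
tip [279.7 232.9]
bl- [279.7 245. ]
bl+ [279.7 227.9]
bn+ [279.7 239.2]
col+ [279.7 237.4]
hb+ [279.7 229.2]
ht+ [279.7 267.4]
ht- [279.6 336.2]
[(225, np.int64(207), np.int64(191), np.int64(171)), (229, np.int64(93), np.int64(87), np.int64(82)), (233, np.int64(106), np.int64(49), np.int64(45)), (237, np.int64(111), np.int64(48), np.int64(42)), (241, np.int64(109), np.int64(47), np.int64(42)), (245, np.int64(109), np.int64(44), np.int64(39)), (249, np.int64(112), np.int64(46), np.int64(41)), (253, np.int64(107), np.int64(44), np.int64(38)), (257, np.int64(112), np.int64(48), np.int64(41)), (261, np.int64(112), np.int64(42), np.int64(38)), (265, np.int64(150), np.int64(45), np.int64(39)), (269, np.int64(186), np.int64(43), np.int64(35)), (273, np.int64(196), np.int64(46), np.int64(36)), (277, np.int64(201), np.int64(46), np.int64(39)), (281, np.int64(200), np.int64(42), np.int64(38)), (285, np.int64(198), np.int64(42), np.int64(33)), (289, np.int64(186), np.int64(42), np.int64(31)), (293, np.int64(119), np.int64(39), np.int64(32)), (297, np.int64(117), np.int64(32), np.int64(29)), (301, np.int64(115), np.int64(30), np.int64(25)), (305, np.int64(116), np.int64(30), np.int64(26)), (309, np.int64(114), np.int64(32), np.int64(24)), (313, np.int64(113), np.int64(28), np.int64(24)), (317, np.int64(114), np.int64(26), np.int64(23)), (321, np.int64(113), np.int64(21), np.int64(19)), (325, np.int64(114), np.int64(27), np.int64(23)), (329, np.int64(129), np.int64(79), np.int64(71)), (333, np.int64(208), np.int64(193), np.int64(173)), (337, np.int64(211), np.int64(196), np.int64(174))]
```

View pics/g2.png

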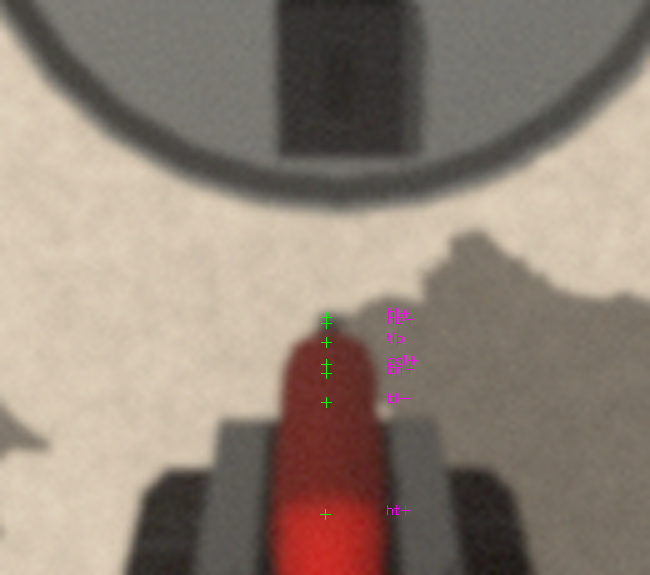

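```bash
python3 - <<'E'
from h import *
w=np.load("pics/wrist2.npy").astype(int);c=get_calibration("wrist");p,R,o=tool()
g=w.sum(2)[:,270:290].mean(1)
print([(r,int(g[r])) for r in range(140,204,2)])
for col in (150,170): 
  r=w[col,255:325].sum(1); print(col,[(255+i,int(v)) for i,v in enumerate(r) if i%2==0])
E
```

```text
[(140, 363), (142, 363), (144, 361), (146, 361), (148, 361), (150, 360), (152, 361), (154, 359), (156, 358), (158, 297), (160, 159), (162, 127), (164, 127), (166, 142), (168, 153), (170, 153), (172, 157), (174, 152), (176, 153), (178, 151), (180, 150), (182, 151), (184, 152), (186, 155), (188, 160), (190, 165), (192, 164), (194, 170), (196, 252), (198, 320), (200, 254), (202, 217)]
150 [(255, 368), (257, 357), (259, 363), (261, 369), (263, 364), (265, 356), (267, 355), (269, 361), (271, 361), (273, 362), (275, 363), (277, 359), (279, 366), (281, 362), (283, 360), (285, 358), (287, 352), (289, 360), (291, 360), (293, 365), (295, 362), (297, 357), (299, 352), (301, 362), (303, 353), (305, 348), (307, 345), (309, 361), (311, 357), (313, 358), (315, 354), (317, 353), (319, 345), (321, 353), (323, 350)]
170 [(255, 362), (257, 362), (259, 363), (261, 365), (263, 366), (265, 357), (267, 348), (269, 295), (271, 184), (273, 161), (275, 162), (277, 154), (279, 142), (281, 145), (283, 138), (285, 140), (287, 128), (289, 146), (291, 149), (293, 151), (295, 178), (297, 209), (299, 268), (301, 342), (303, 352), (305, 354), (307, 346), (309, 351), (311, 346), (313, 344), (315, 353), (317, 353), (319, 345), (321, 341), (323, 352)]
```

```bash
python3 - <<'E'
from h import *
c=get_calibration("wrist");p,R,o=tool()
pts=hit(c,[[282.8,165.5],[282.8,196.2],[270.5,180],[295.5,180]],.062)
G=np.array([.5854,.2069,.148]);Rg=Rt.from_quat([-.389,.921,0,.002])
print(pts,[Rg.inv().apply(q-G)*1e3 for q in pts])
print(np.linalg.norm(pts[0]-pts[1]),np.linalg.norm(pts[2]-pts[3]))
E
```

```text
[[0.56816329 0.19331867 0.062     ]
 [0.59150701 0.21756456 0.062     ]
 [0.58845444 0.19542345 0.062     ]
 [0.56923727 0.21401965 0.062     ]] [array([22.07047605,  3.02072776, 85.91464239]), array([-11.58583516,   3.19168289,  86.03842094]), array([  6.41430864, -10.05745647,  85.99270386]), array([ 6.48220293, 16.68412523, 85.95082533])]
0.03365697299372241 0.026741700678112535
```

>>> send_rows(
  moves=[
    [[374,-268,0],[-0.009,0.009,-0.61],0],
    [[374,-268,0],[-0.009,0.009,-0.61],0],
    [[374,-268,0],[-0.009,0.009,-0.61],0],
    [[374,-268,0],[-0.009,0.009,-0.61],0],
    [[374,-268,0],[-0.009,0.009,-0.61],0],
    [[374,-268,0],[-0.009,0.009,-0.61],0],
    [[374,-268,0],[-0.009,0.009,-0.61],0],
    [[374,-268,0],[-0.009,0.009,-0.61],0],
    [[374,-268,0],[-0.009,0.009,-0.61],0],
    [[374,-268,0],[-0.009,0.009,-0.61],0],
    [[374,-268,0],[-0.009,0.009,-0.61],0],
    [[374,-268,0],[-0.009,0.009,-0.61],0],
  ],
)

```text
clock: 6.22
eef_pos: [0.5138, -0.2535, 0.3038]
tool_rot: [-0.646, 0.764, 0.003, -0.006]
ft_force: [0.4, 1.1, -0.6]
grip_width: 0.0093
```

>>> send_rows(
  moves=[
    [[0,0,0],[0,0,0],0],
    [[0,0,0],[0,0,0],0],
    [[0,0,0],[0,0,0],0],
    [[0,0,0],[0,0,0],0],
    [[0,0,0],[0,0,0],0],
    [[0,0,0],[0,0,0],0],
  ],
)

```text
clock: 6.72
eef_pos: [0.5143, -0.252, 0.3039]
tool_rot: [-0.646, 0.763, 0.003, -0.006]
ft_force: [0.2, 0.5, -0.4]
grip_width: 0.009
```

```bash
python3 - <<'E'
from h import *
p,R,o=tool();print(p,R.as_quat(),o["joint_pos"],o["ft_force"],o["grip_width"]);print(delta([.518,-.248,.25],3.017))
c=get_calibration("wrist");w=camera("wrist");np.save("pics/w3.npy",w)
p,R,o=tool();print(p,R.as_quat())
im=cv2.resize(w[:,:,::-1],(800,600),interpolation=cv2.INTER_CUBIC)
for q in proj(c,[[.518,-.248,.064]]): cv2.drawMarker(im,tuple(int(t/.7) for t in q),(0,255,0),cv2.MARKER_CROSS,14,1);print(q/.7)
cv2.imwrite("pics/w3.png",im)
E
```

```text
[ 0.51427846 -0.25204197  0.30391642] [-0.64644999  0.76292833  0.00311882 -0.0057494 ] [-0.45246029  0.39385739  0.21944817  1.40673494 -0.0080036  -1.85829961] [ 0.23062138  0.51759073 -0.42658982] 0.008993783177943228
(array([-4.9, -3.7, 53.9]), array([ 0.0123, -0.0045, -0.0403]))
[ 0.51427415 -0.25224227  0.30402713] [-0.64632797  0.76303241  0.00299266 -0.00572194]
[391.83503651 274.53033397]
```

View pics/w3.png

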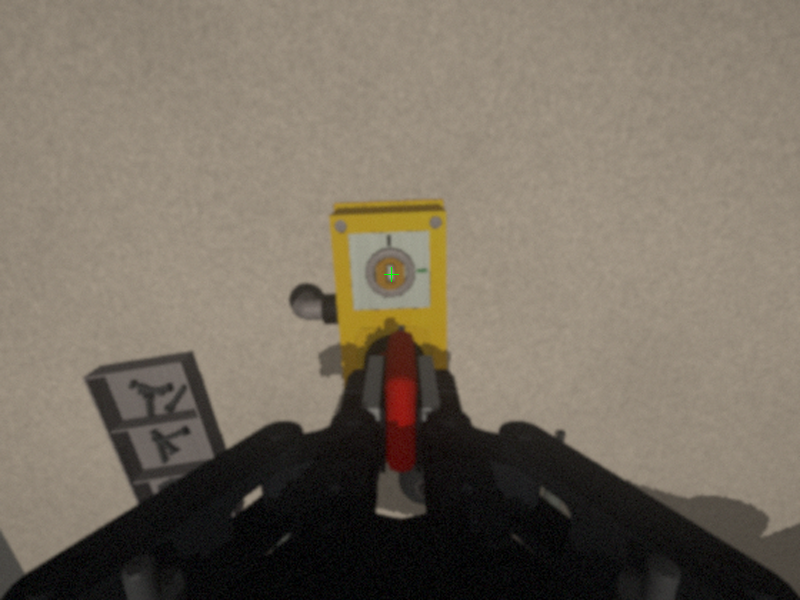

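The keyway is at about (391,272), within 2 px of the prediction at (392,274). The key is held centred between the jaws at column 400. I'll go lower with a 15 mm standoff for one close look.

>>> send_rows(
  moves=[
    [[-18,-4,20],[0.012,-0.0045,-0.045],0],
    [[-18,-4,45],[0.012,-0.0045,-0.045],0],
    [[-18,-4,70],[0.012,-0.0045,-0.045],0],
    [[-18,-4,85],[0.012,-0.0045,-0.045],0],
    [[-18,-4,85],[0.012,-0.0045,-0.045],0],
    [[-18,-4,85],[0.012,-0.0045,-0.045],0],
    [[-18,-4,85],[0.012,-0.0045,-0.045],0],
    [[-18,-4,85],[0.012,-0.0045,-0.045],0],
  ],
)

```text
clock: 7.43
eef_pos: [0.5211, -0.2357, 0.2208]
tool_rot: [-0.663, 0.748, -0.002, 0.001]
ft_force: [-0.4, -0.5, -0.3]
grip_width: 0.0092
```

```bash
python3 - <<'E'
from h import *
p,R,o=tool();c=get_calibration("wrist");w=camera("wrist");np.save("pics/w4.npy",w)
print(p,R.as_quat(),o["ft_force"]);print(delta([.518,-.248,.20],3.017))
x0,y0,k=200,120,4.5
im=cv2.resize(w[y0:y0+130,x0:x0+170,::-1],None,fx=k,fy=k,interpolation=cv2.INTER_CUBIC)
u=np.array([np.sin(-.125)*-1,np.cos(.125),0])
for X in ([.518,-.248,.064],np.array([.518,-.248,.064])-u*.0066,np.array([.518,-.248,.064])+u*.0066): 
  q=proj(c,X)[0];print(q,(q-[x0,y0]+.5)*k);cv2.drawMarker(im,tuple(int(t) for t in (q-[x0,y0]+.5)*k),(0,255,0),cv2.MARKER_CROSS,8,1)
for q in ((0,0,116),(6,0,110)):
  print("tool",q,proj(c,p+R.apply(np.array(q)/1e3)))
cv2.imwrite("pics/w4.png",im)
E
```

```text
[ 0.5211253  -0.23572893  0.22080688] [-6.63420686e-01  7.48244539e-01 -1.63121712e-03  6.65411087e-04] [-0.37042123 -0.45722737 -0.30868508]
(array([12.5,  1.6, 20.7]), array([-0.0032, -0.0011,  0.0044]))
[282.59527362 197.71860597] [373.9287313  351.98372686]
[282.67620174 189.54160088] [374.29290784 315.18720396]
[282.51577875 205.75614013] [373.57100437 388.1526306 ]
tool (0, 0, 116) [[279.81334071 232.79235463]]
tool (6, 0, 110) [[279.82938022 227.7988357 ]]
```

View pics/w4.png

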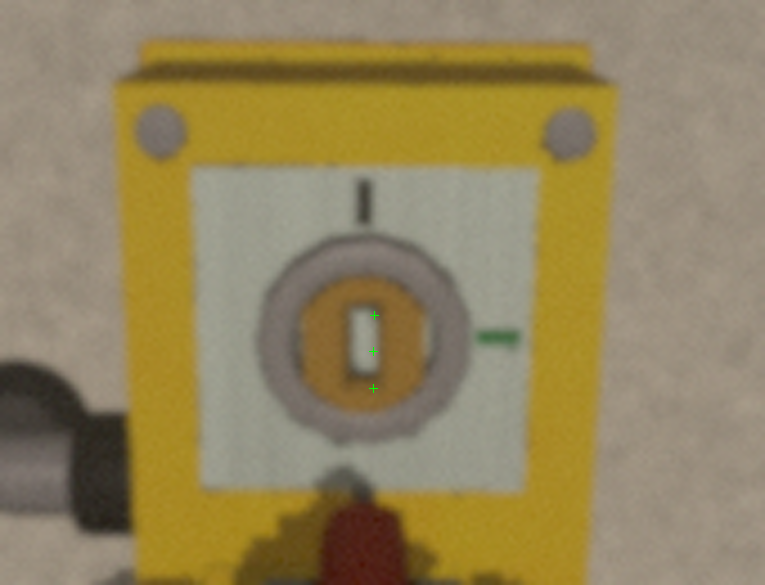

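The close view shows the slot centred at crop (366,340), about 1.1 mm to tool −y and 1.7 mm to +x of my estimate. The box edges are parallel to the image and the key blade is at (363,490). I'll move over the slot to 6 mm above the face.

>>> send_rows(
  moves=[
    [[7,0.2,10],[-0.003,-0.001,0.002],0],
    [[14,0.5,20],[-0.003,-0.001,0.002],0],
    [[14,0.5,30],[-0.003,-0.001,0.002],0],
    [[14,0.5,34],[-0.003,-0.001,0.002],0],
    [[14,0.5,34],[-0.003,-0.001,0.002],0],
    [[14,0.5,34],[-0.003,-0.001,0.002],0],
    [[14,0.5,34],[-0.003,-0.001,0.002],0],
  ],
)

```text
clock: 8.07
eef_pos: [0.5191, -0.2496, 0.1867]
tool_rot: [-0.663, 0.749, -0.0, 0.0]
ft_force: [0.1, -0.5, -1.3]
grip_width: 0.009
```

```bash
cat > st.py <<'E'
from h import *
p,R,o=tool();K=np.array([.5190,-.2499]) # refined keyway guess (printed below)
print(p.round(4),"F tool",R.inv().apply(o["ft_force"]).round(1),"T tool",R.inv().apply(o["ft_torque"]).round(2),"grip",round(o["grip_width"]*1e3,1),"j6",o["joint_pos"][5].round(3),"yaw",np.round(np.arctan2(*R.as_matrix()[[1,0],1]),4),"tilt",np.round(R.as_matrix()[:2,2],4))
E
python3 st.py; python3 - <<'E'
from h import *
R=Rt.from_quat([-6.63420686e-01,7.48244539e-01,-1.63121712e-03,6.65411087e-04])
print(np.array([.5211253,-.23572893,.22080688])+R.apply([.0142,.0005,.035]))
E
```

```text
[ 0.5191 -0.2496  0.1867] F tool [ 0.4 -0.2  1.3] T tool [-0.   -0.   -0.03] grip 9.0 j6 -1.897 yaw 3.0195 tilt [ 0.0002 -0.0001]
[ 0.51903912 -0.24982141  0.18582203]
```

>>> send_rows(
  moves=[
    [[0.2,0,3],[0,0,0],0],
    [[0.2,0,6],[0,0,0],0],
    [[0.2,0,9],[0,0,0],0],
    [[0.2,0,12],[0,0,0],0],
    [[0.2,0,12],[0,0,0],0],
    [[0.2,0,12],[0,0,0],0],
  ],
)

```text
clock: 8.57
eef_pos: [0.519, -0.2497, 0.1745]
tool_rot: [-0.663, 0.749, 0.0, 0.0]
ft_force: [0.2, -0.1, 0.1]
grip_width: 0.0092
```

```bash
python3 st.py
```

```text
[ 0.519  -0.2497  0.1745] F tool [ 0.1 -0.2 -0.1] T tool [ 0.08 -0.02 -0.01] grip 9.2 j6 -1.897 yaw 3.0196 tilt [-0.      0.0001]
```

>>> send_rows(
  moves=[
    [[0,0,2],[0,0,0],0],
    [[0,0,4],[0,0,0],0],
    [[0,0,6],[0,0,0],0],
    [[0,0,6],[0,0,0],0],
    [[0,0,6],[0,0,0],0],
  ],
)

```text
clock: 8.98
eef_pos: [0.5192, -0.2495, 0.1683]
tool_rot: [-0.663, 0.749, 0.0, 0.0]
ft_force: [2.3, 1.3, -1.2]
grip_width: 0.0092
```

```bash
python3 st.py
```

```text
[ 0.5192 -0.2495  0.1683] F tool [-1.6 -2.1  1.2] T tool [ 0.33 -0.26 -0.04] grip 9.2 j6 -1.897 yaw 3.0199 tilt [0.0003 0.0007]
```

>>> send_rows(
  moves=[
    [[-0.4,-0.5,0],[0,0,0],0],
    [[-0.4,-0.5,2],[0,0,0],0],
    [[-0.4,-0.5,4],[0,0,0],0],
    [[-0.4,-0.5,6],[0,0,0],0],
    [[-0.4,-0.5,7],[0,0,0],0],
    [[-0.4,-0.5,7],[0,0,0],0],
  ],
)

```text
clock: 9.48
eef_pos: [0.5204, -0.2496, 0.163]
tool_rot: [-0.663, 0.749, -0.001, 0.001]
ft_force: [-0.2, 1.3, 3.9]
grip_width: 0.0092
```

```bash
python3 st.py
```

```text
[ 0.5204 -0.2496  0.163 ] F tool [-1.3  0.3 -3.9] T tool [-0.06 -0.15 -0.  ] grip 9.2 j6 -1.896 yaw 3.0198 tilt [ 0.0029 -0.0007]
```

>>> send_rows(
  moves=[
    [[-0.3,0,3],[0,0,0],0],
    [[-0.3,0,6],[0,0,0],0],
    [[-0.3,0,9],[0,0,0],0],
    [[-0.3,0,11],[0,0,0],0],
    [[-0.3,0,11],[0,0,0],0],
    [[-0.3,0,11],[0,0,0],0],
  ],
)

```text
clock: 9.98
eef_pos: [0.5204, -0.2494, 0.156]
tool_rot: [-0.663, 0.749, -0.003, 0.001]
ft_force: [-5.5, 2.5, 17.8]
grip_width: 0.0092
```

```bash
python3 st.py
```

```text
[ 0.5204 -0.2494  0.156 ] F tool [ -1.7   5.7 -17.8] T tool [-1.46 -0.54 -0.  ] grip 9.2 j6 -1.896 yaw 3.0196 tilt [ 0.0053 -0.0024]
```

```bash
python3 -c "
from h import *
print(delta([.5195,-.2496,.150],3.0196))"
```

```text
(array([0.3, 0.9, 6. ]), array([-0.0056, -0.0017, -0.    ]))
```

>>> send_rows(
  moves=[
    [[0.2,1,0],[-0.006,-0.002,0],0],
    [[0.2,1,2],[-0.006,-0.002,0],0],
    [[0.2,1,4],[-0.006,-0.002,0],0],
    [[0.2,1,6],[-0.006,-0.002,0],0],
    [[0.2,1,8],[-0.006,-0.002,0],0],
    [[0.2,1,8],[-0.006,-0.002,0],0],
  ],
)

```text
clock: 10.48
eef_pos: [0.5203, -0.2496, 0.15]
tool_rot: [-0.663, 0.749, -0.001, 0.001]
ft_force: [-1.2, 1.8, 8.7]
grip_width: 0.0094
```

```bash
python3 st.py; python3 -c "
from h import *
print(delta([.5195,-.2496,.150],3.0196))"
```

```text
[ 0.5203 -0.2496  0.15  ] F tool [-1.7  1.4 -8.7] T tool [-0.17 -0.45  0.04] grip 9.4 j6 -1.897 yaw 3.0198 tilt [ 0.003  -0.0004]
(array([0.1, 0.8, 0. ]), array([-0.003 ,  0.    ,  0.0002]))
```

>>> send_rows(
  moves=[
    [[0,0.5,2],[-0.003,0,0],0],
    [[0,0.5,4],[-0.003,0,0],0],
    [[0,0.5,6],[-0.003,0,0],0],
    [[0,0.5,6],[-0.003,0,0],0],
  ],
)

```text
clock: 10.82
eef_pos: [0.5204, -0.2496, 0.1498]
tool_rot: [-0.663, 0.749, -0.002, 0.001]
ft_force: [-9.5, 5.2, 31.9]
grip_width: 0.009
```

```bash
python3 st.py; python3 - <<'E'
from h import *
p,R,o=tool();c=get_calibration("wrist");w=camera("wrist");np.save("pics/w5.npy",w)
s=camera("scene");cs=get_calibration("scene")
q=proj(cs,[.5195,-.2496,.08])[0].astype(int);x,y=q[0]-35,q[1]-50
im=np.hstack([cv2.resize(w[180:340,205:365,::-1],(400,400),interpolation=cv2.INTER_CUBIC),cv2.resize(s[y:y+80,x:x+80,::-1],(400,400),interpolation=cv2.INTER_CUBIC)])
cv2.imwrite("pics/w5.png",im)
for t in((17,0,40),(-17,0,40),(10,0,86)):print(t,proj(c,p+R.apply(np.array(t)/1e3)))
a=w.astype(int)[225:345:2,280];print([(225+2*i,int(v[0]),int(v[1])) for i,v in enumerate(a) if i<12 or i>45])
E
```

```text
[ 0.5204 -0.2496  0.1498] F tool [ -4.    9.9 -32. ] T tool [-2.33 -1.11 -0.01] grip 9.0 j6 -1.897 yaw 3.0199 tilt [ 0.0042 -0.0014]
(17, 0, 40) [[279.8533715  267.36685192]]
(-17, 0, 40) [[279.7193114  336.08518789]]
(10, 0, 86) [[279.82316635 237.30245696]]
[(225, 131, 122), (227, 127, 121), (229, 115, 108), (231, 82, 65), (233, 79, 34), (235, 81, 37), (237, 79, 33), (239, 81, 36), (241, 82, 37), (243, 79, 34), (245, 81, 37), (247, 82, 34), (317, 80, 17), (319, 79, 9), (321, 79, 3), (323, 77, 13), (325, 77, 9), (327, 75, 5), (329, 70, 6), (331, 35, 2), (333, 0, 0), (335, 9, 5), (337, 6, 0), (339, 14, 10), (341, 9, 11), (343, 31, 11)]
```

View pics/w5.png

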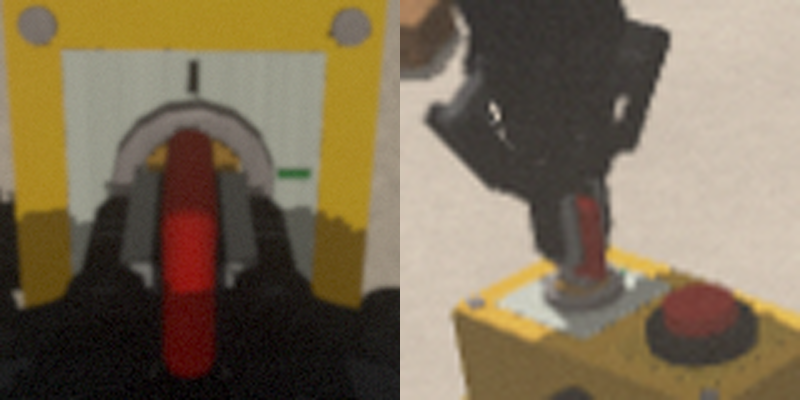

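The picture shows the head seated on the lock face. z stopped hard at 0.1498 (nominal home 0.150) with 32 N. I'll relax the push and turn in stages.

>>> send_rows(
  moves=[
    [[0,0.3,2],[-0.004,-0.001,0],0],
    [[0,0.3,2],[-0.004,-0.001,0],0],
    [[0,0.3,2],[-0.004,-0.001,0.1],0],
    [[0,0.3,2],[-0.004,-0.001,0.2],0],
    [[0,0.3,2],[-0.004,-0.001,0.3],0],
    [[0,0.3,2],[-0.004,-0.001,0.4],0],
    [[0,0.3,2],[-0.004,-0.001,0.4],0],
  ],
)

```text
clock: 11.5
eef_pos: [0.52, -0.2496, 0.1499]
tool_rot: [-0.499, 0.866, -0.0, 0.001]
ft_force: [-5.8, 3.7, 15.9]
grip_width: 0.0093
```

```bash
python3 st.py; python3 -c "
from h import *
print(delta([.5204,-.2496,.1498],2.62))"
```

```text
[ 0.52   -0.2496  0.1499] F tool [ -0.3   6.8 -15.9] T tool [-1.46 -0.06 -0.03] grip 9.3 j6 -1.494 yaw 2.6167 tilt [0.0017 0.0001]
(array([-0.2, -0.3,  0.1]), array([-0.0015,  0.0009, -0.0033]))
```

>>> send_rows(
  moves=[
    [[0,0.5,1.5],[-0.002,0,0.1],0],
    [[0,0.5,1.5],[-0.002,0,0.2],0],
    [[0,0.5,1.5],[-0.002,0,0.3],0],
    [[0,0.5,1.5],[-0.002,0,0.4],0],
    [[0,0.5,1.5],[-0.002,0,0.5],0],
    [[0,0.5,1.5],[-0.002,0,0.6],0],
    [[0,0.5,1.5],[-0.002,0,0.6],0],
  ],
)

```text
clock: 12.08
eef_pos: [0.5197, -0.2496, 0.15]
tool_rot: [-0.22, 0.976, 0.0, 0.001]
ft_force: [-3.9, 1.5, 13.8]
grip_width: 0.0091
```

```bash
python3 st.py; python3 -c "
from h import *
print(delta([.5195,-.2496,.1498],2.02))"
```

```text
[ 0.5197 -0.2496  0.15  ] F tool [  2.9   3.  -13.8] T tool [-0.95  0.53 -0.02] grip 9.1 j6 -0.891 yaw 2.0135 tilt [0.0013 0.0007]
(array([0.2, 0. , 0.2]), array([ 0.0001,  0.0015, -0.0065]))
```

>>> send_rows(
  moves=[
    [[0.3,0.2,1.5],[0,0.001,0.1],0],
    [[0.3,0.2,1.5],[0,0.001,0.2],0],
    [[0.3,0.2,1.5],[0,0.001,0.3],0],
    [[0.3,0.2,1.5],[0,0.001,0.4],0],
    [[0.3,0.2,1.5],[0,0.001,0.5],0],
    [[0.3,0.2,1.5],[0,0.001,0.6],0],
    [[0.3,0.2,1.5],[0,0.001,0.65],0],
    [[0.3,0.2,1.5],[0,0.001,0.65],0],
  ],
)

```text
clock: 12.75
eef_pos: [0.5196, -0.2494, 0.15]
tool_rot: [0.104, 0.995, 0.0, 0.001]
ft_force: [-3.9, 1.9, 13.2]
grip_width: 0.0093
```

```bash
python3 st.py
```

```text
[ 0.5196 -0.2494  0.15  ] F tool [  4.2   1.1 -13.2] T tool [-0.59  1.   -0.12] grip 9.3 j6 -0.239 yaw 1.3622 tilt [0.0014 0.0006]
```

>>> send_rows(
  moves=[
    [[0.2,0.1,1.5],[0,0.001,0.06],0],
    [[0.2,0.1,1.5],[0,0.001,0.12],0],
    [[0.2,0.1,1.5],[0,0.001,0.13],0],
    [[0.2,0.1,1.5],[0,0.001,0.13],0],
    [[0.2,0.1,1.5],[0,0.001,0.13],0],
    [[0.2,0.1,1.5],[0,0.001,0.13],0],
  ],
)

```text
clock: 13.25
eef_pos: [0.5195, -0.2492, 0.15]
tool_rot: [0.168, 0.986, 0.0, 0.001]
ft_force: [-3.5, 3.0, 14.0]
grip_width: 0.0092
```

```bash
python3 st.py;python3 - <<'E'
from h import *
w=camera("wrist");s=camera("scene");t=camera("top");cs=get_calibration("scene");ct=get_calibration("top")
f=lambda a,x,y,n:cv2.resize(a[y:y+n,x:x+n,::-1],(400,400),interpolation=cv2.INTER_CUBIC)
q=proj(cs,[.5195,-.2496,.08])[0].astype(int)
cv2.imwrite("pics/end.png",np.hstack([f(w,205,180,160),f(s,q[0]-40,q[1]-50,90)]))
E
```

```text
[ 0.5195 -0.2492  0.15  ] F tool [  4.3   1.7 -14. ] T tool [-0.26  1.04 -0.17] grip 9.2 j6 -0.11 yaw 1.2329 tilt [0.0014 0.0004]
```

View pics/end.png

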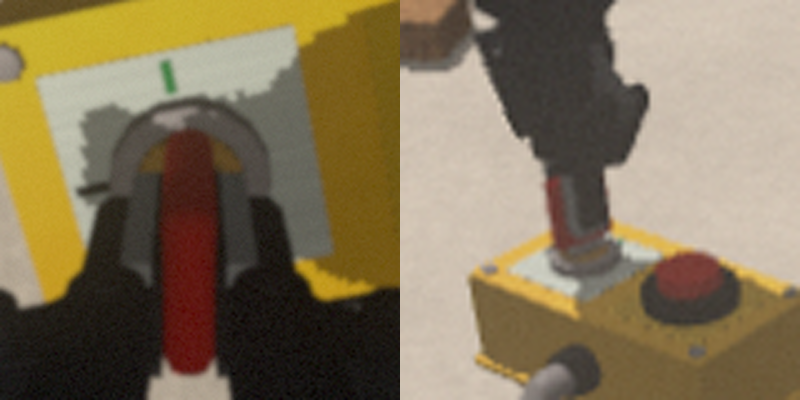

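```bash
python3 -c "
from workcell import order;print(order.job_done())
exec(open('st.py').read())"
```

```text
the job is handed in; nothing more can be done
None
the job is handed in; nothing more can be done
```

I drew the red-headed key from the turntable, pushed it fully home in the key switch and turned it clockwise to the stop. I then handed the job in at about 13.4 s, still gripping and holding the key; no verdict was reported.

**Last checks before hand-in**
- **Home:** z stopped hard at 0.150 m under 32 N of push, which matches the expected home height. The pictures show the head seated on the lock face. About 14 N of downward push remains.
- **Turn:** the key has turned 1.79 rad. With 0.18 rad of play, that should put the plug at its 1.571 rad stop, though I could not read its angle directly. The opposing torque is 0.17 N m, above the 0.13 N m the spring gives at the stop, so the key is against the stop.
- **Grip:** the fingers are closed on the head at 9.2 mm. The head is specified as 10 mm thick, so that reading is a little low, but the pictures show no slip.
- **Left alone:** nothing was commanded near the stop button, dish, wheel or skate tool. The button looks unpressed in the last picture. I did not look at the other three again.

**What disagreed:** estimates of the key's offset along the jaws ranged from 0 to 5 mm depending on which view I used. I went by the blade's position, and the tip entered the slot with almost no force. Side forces of up to 11 N appeared during insertion, and I eased them with small corrections.

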